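# Find the ferrule that fits a carving-tool handle and hold the handle up for inspection

## Task

Find which of the two loose brass ferrules fits the tenon of the wooden handle that stands in the holder block: slide that one fully down to the shoulder and leave it on, and lay the one whose bore is too small in the steel tray. Then grip the handle by its wood below the ferrule, draw it out of the block, and lean it over to about 45 degrees, ferrule end still uppermost, with its middle at least 20 cm above the bench. Finish still holding it there, steady, with the ferrule on, and leave everything else on the bench where it is.

Things in the scene. Friction and masses are not known exactly. Their poses are not given: they have to be found in the camera images.
- handle_mid (a point): Centre of the loose round wooden handle (77 to 154 g), 125 mm long, 60 mm above its butt; z along it, towards the tenon. Lower 50 mm: 40 mm diameter; then 38 mm diameter up to the flat shoulder, 35 mm above this point; then the tenon, 27 mm diameter, 30 mm long, its last 8 mm tapered to 14 mm. It stands upright in the holder, shoulder 105 mm, tenon tip 135 mm above the bench.
- handle_tip (a point): Tip of the handle's tenon, on its axis, 30 mm above the shoulder; z along the handle, up at the start.
- holder_mouth (a point): Centre of the hole's mouth on top of the fixed dark wooden holder block (110 x 100 mm, 55 mm tall). Upright round blind hole, 42 mm in diameter and 45 mm deep; z is up.
- ferrule_wide_mid (a point): Centre of the brass ferrule with the wide bore (thin wall): a plain tube 37 mm outside diameter, 31 mm bore, 26 mm tall, standing upright loose on the bench; z is its axis. It slips over the tenon down to the shoulder; fully home, this centre is 13 mm above the shoulder (48 mm above handle_mid) and the tenon tip shows 4 mm above the ferrule.
- ferrule_narrow_mid (a point): Centre of the brass ferrule with the narrow bore (thick wall): a tube 37 mm outside diameter, 18 mm bore, 26 mm tall, standing upright loose on the bench; z is its axis. It does not go over the tenon.
- tray_in (a point): Centre of the inner floor of the fixed open steel tray, 130 mm along its x, 110 mm along its y, 25 mm tall, walls and floor 4 mm thick; z is up.
- mallet: Bystander, not to be disturbed: round beech carver's mallet standing upright on its head, 90 mm across, 235 mm tall; origin at its underside.
- gouge_a: Bystander, not to be disturbed: carving gouge lying flat, 245 mm long, dark square handle 22 mm thick, steel blade; origin at the root of the blade, on the underside.
- gouge_b: Bystander, not to be disturbed: second carving gouge lying flat, 245 mm long, narrower blade; origin at the root of the blade, on the underside.
- offcut: Bystander, not to be disturbed: plywood offcut, 50 x 35 x 20 mm, lying flat; origin at its underside.
- brush: Bystander, not to be disturbed: bench brush lying flat; origin at its underside.
- glue_jar: Bystander, not to be disturbed: white closed jar, 68 mm across, 85 mm tall; origin at its underside.
- oilstone: Bystander, not to be disturbed: grey sharpening stone, 150 x 50 x 25 mm, lying flat; origin at its underside.

How it is judged:
On the way, in this order (a step that is already met when the one before it is completed fails the run):
1. the wide ferrule is fully home on the tenon and the narrow one lies in the tray, both let go, the handle still standing in its hole (z of ferrule_wide_mid in the frame of handle_mid between 0.045 and 0.051 m and x of ferrule_wide_mid in the frame of handle_mid between -0.005 and 0.005 m and y of ferrule_wide_mid in the frame of handle_mid between -0.005 and 0.005 m and x of ferrule_narrow_mid in the frame of tray_in between -0.06 and 0.06 m and y of ferrule_narrow_mid in the frame of tray_in between -0.05 and 0.05 m and z of ferrule_narrow_mid in the frame of tray_in below 0.023 m and contact force between the fingers and ferrule_narrow below 0.05 N and linear speed of ferrule_narrow below 0.05 m/s and contact force between the fingers and ferrule_wide below 0.05 N and height (world z) of handle_mid below 0.078 m), for 0.2 s.
2. the handle is drawn clear of the holder, upright, with the wide ferrule on it, gripped by the wood (z of ferrule_wide_mid in the frame of handle_mid between 0.044 and 0.052 m and x of ferrule_wide_mid in the frame of handle_mid between -0.005 and 0.005 m and y of ferrule_wide_mid in the frame of handle_mid between -0.005 and 0.005 m and height (world z) of handle above 0.062 m and angle between handle's own z axis and vertical below 0.5 rad and contact force between the fingers and handle above 0.5 N), for 0.05 s.
At the end, for the whole second after the job is handed in: Fingers hold the handle by its wood, still, middle over 190 mm up, axis 33 to 57 degrees from upright, tenon end uppermost, clear of the holder; wide ferrule on the tenon within 4 mm of home; narrow ferrule at rest and let go in the tray (z of ferrule_wide_mid in the frame of handle_mid between 0.044 and 0.052 m and x of ferrule_wide_mid in the frame of handle_mid between -0.005 and 0.005 m and y of ferrule_wide_mid in the frame of handle_mid between -0.005 and 0.005 m and x of ferrule_narrow_mid in the frame of tray_in between -0.06 and 0.06 m and y of ferrule_narrow_mid in the frame of tray_in between -0.05 and 0.05 m and z of ferrule_narrow_mid in the frame of tray_in below 0.023 m and contact force between the fingers and ferrule_narrow below 0.05 N and linear speed of ferrule_narrow below 0.05 m/s and height (world z) of handle_mid above 0.19 m and angle between handle's own z axis and vertical between 0.57 and 1 rad and contact force between the fingers and handle above 0.5 N and contact force between handle and holder below 0.05 N and linear speed of handle below 0.03 m/s); the arm keeps its last pose, push and grip.
It fails at once if a bystander (mallet, gouge_a, gouge_b, offcut, brush, glue_jar, oilstone) is moved more than 30 mm (distance of any of mallet, gouge_a, gouge_b, offcut, brush, glue_jar, oilstone from where it was at the start of the episode above 0.03 m).
It also fails if it takes over 72 s, if anything falls off the work surface, if the arm or the gripper's body presses on something with over 40 N, if the wrist force passes 120 N, or if a joint passes its speed limit or range.

## Robot

A 6-joint arm with a two-finger parallel gripper is mounted at the origin on the work surface. World frame = base frame: x ahead of the robot, y to its left, z up, the work surface at z = 0. Lengths are in m, angles in rad, forces in N, time in s.
With the tool pointing down it reaches from about 0.275 to 0.725 m from the base axis. Payload 15.9 kg.
Tool frame: the origin (TCP) lies on the mounting face of the last link; the fingertips stand nose_length ahead of it and the grasp point (between the pads) lies 155 mm ahead of it (nose_length is the distance from the TCP to the fingertips, in m); z points along the fingers, y is the line along which they close (so a half turn about z gives the same grasp; the last joint's range is limited). The gripper opens to 85 mm and grips with 20 to 120 N. Pads are 22 mm wide; open, the fingers measure 114 mm over their backs; the gripper's body (76 mm by 85 mm) begins 54 mm behind the grasp point. The pads swing forward as they close: fully open they stand 13 mm farther back than shut.
Start: joints at [1.314, 0.213, -0.034, 1.323, 0, 1.571], TCP at [0.127, 0.484, 0.405] pointing down, gripper open.
Joint ranges: [-2.98, 2.98], [-0.74, 1.72], [-1.14, 1.35], [-2.1, 2.04], [-1.57, 1.44], [-3.14, 3.14]. Speed limits (rad/s): [1.89, 1.89, 2.39, 2.57, 3.14, 3.14].

## Interface

Orientations are given as a unit quaternion [w, x, y, z].
In Python, from bench import read_state, get_image, camera_info, close_job, nose_length gives the robot as it stands. The module is installed in compiled form; this text tells all that it offers.
- The arm moves only by the tool step_arm, never from a script. Its argument "motion" is one flat list of numbers, 7 for each row, row after row: the shift along the world's x, y, z in mm, then the turn, a rotation vector about the world's x, y, z in rad, then the finger opening in mm, from 0 to 85.4. In form: [dx, dy, dz, wx, wy, wz, grip, dx, dy, dz, wx, wy, wz, grip, ...]. A call has 1 to 10 rows; each row is the pose to reach, as a shift and turn from the pose commanded when the call began; what a row does not reach only later rows make up. A row lasts 1/12 s, in which the tool goes at most 41.7 mm and 7.16 degrees, less where a joint would pass 70% of its speed; a pose out of reach is approached as far as the arm can. A call with a gripper value outside its range is refused whole. The fingers move at their own pace and stop on an object; the grip force is fixed at half the most. Time passes only in rows, so rows that repeat a pose let the fingers close. It gives the time, the measured TCP pose, the force, the opening and the grip force at its end, in the units of the state.
- read_state(): the state, without advancing time (a new reading comes with each control period).
- get_image(name): name is "scene" or "top"; returns the picture (420x560x3 uint8, red, green, blue); there is no depth.
- camera_info(name): a dict with "fx", "fy", "cx", "cy" (pixels), "T" (4x4, takes a point from camera to world coordinates). Camera axes: x right, y down, z forward; pixel columns grow to the right and rows downward; lengths in m; the calibration is good to about 2 mm. A picture is of the moment at which its call begins. camera_info takes no time and is no camera call.
- close_job(): hands the job in; it is judged then, once.
The state is a dict: "t": time; "joints": joint angles; "qd": joint speeds; "joint_efforts": joint torques, N m; "position": TCP position; "tool_rot": TCP orientation; "ft_force": force on the tool from outside, world axes, zero at the start; "torque": the same for the moment, N m; "grip_width": finger opening in m; "grasp_force": force on a finger pad.
Only numpy, scipy, OpenCV 4.12 (cv2) and the standard library are available. Lean on these libraries where they do the work, as an engineer would, in place of code of your own. Each camera call takes 0.05 s, during which the arm holds its last target. There are 200 camera calls.

## Working session

There is one attempt and no reset: what is moved stays moved. The work goes in short steps, Python scripts to look and compute and a tool call to move; the robot and the scene stay as the last step left them, time stands still between calls to the robot, and variables do not carry over. Pictures are saved under pics/ and viewed, at most 10 in all, crops included, and the job is handed in when it is done.

Besides the shell and the picture viewer there is one more tool, called after "Request:" in YAML: its name, and indented under it one key for each argument. step_arm: Moves the arm, as the interface text tells. Its arguments: {"type":"object","properties":{"motion":{"type":"array","items":{"type":"number"}}},"required":["motion"]}

```bash
mkdir -p pics
python3 - <<'E'
from bench import *
import cv2
for n in("top","scene"):
    im=get_image(n); cv2.imwrite(f"pics/{n}0.png",cv2.cvtColor(im,cv2.COLOR_RGB2BGR))
    c=camera_info(n); print(n,c["fx"],c["fy"],c["cx"],c["cy"]);print(c["T"])
print(nose_length() if callable(nose_length) else nose_length); print(read_state())
E
```

```text
top 400.04399523872195 400.04399523872195 270.5630638903958 204.5453440683677
[[-0.02742363 -0.98937232  0.14279482  0.44452785]
 [-0.99936627  0.03037838  0.01855305 -0.00853743]
 [-0.02269375 -0.14219553 -0.98957841  1.21684661]
 [ 0.          0.          0.          1.        ]]
scene 383.9016855502897 383.9016855502897 280.1428205983822 217.4226234249608
[[ 0.03572946  0.78569393 -0.61758275  1.13536814]
 [ 0.9992746  -0.03623722  0.01171046 -0.00793559]
 [-0.01317864 -0.61755317 -0.78641872  0.81132733]
 [ 0.          0.          0.          1.        ]]
0.1734
{'t': 0.1, 'joints': array([ 1.31400750e+00,  2.13279261e-01, -3.49759451e-02,  1.32351224e+00,
        8.96961475e-06,  1.57079298e+00]), 'qd': array([-2.36205932e-04,  9.95235878e-04,  2.17850435e-03,  1.71815128e-04,
       -1.65914683e-04, -6.14312775e-05]), 'joint_efforts': array([-2.96729741e-03, -6.87246466e+01,  4.87806380e+01,  1.22614959e-02,
       -1.40517709e-04,  4.02612318e-05]), 'position': array([0.12695192, 0.48347289, 0.4042875 ]), 'tool_rot': array([-6.66208889e-05,  1.28040264e-01,  9.91768852e-01, -4.80990037e-04]), 'ft_force': array([0.30045963, 0.26452576, 0.1398803 ]), 'torque': array([-0.00517397,  0.00541463,  0.03489921]), 'grasp_force': 0.0, 'grip_width': 0.08511659165937975}
```

View pics/top0.png

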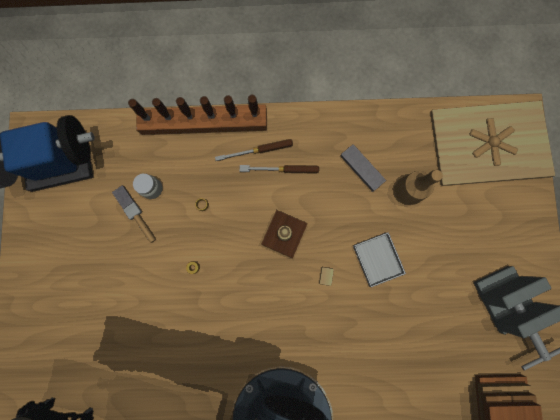

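View pics/scene0.png

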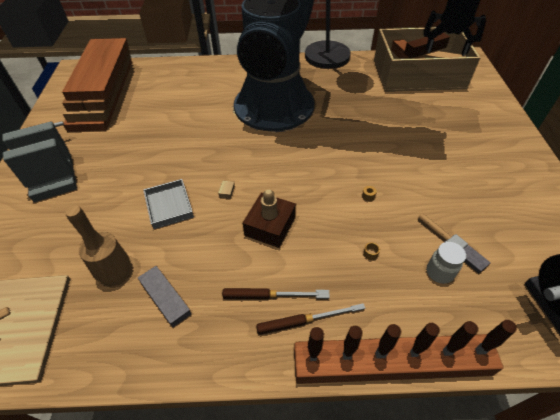

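Top view: handle in block at about (285,232), a thin-ring ferrule at (202,205), a thick one at (194,268), tray at (379,259), offcut at (327,276). Scene view: wide (372,251), narrow (369,194), handle (269,200). I'll magnify these for measurement.

Run:
```python
import cv2,numpy as np
rows=[]
for n,ps in(("top",[(202,205),(194,268),(285,232)]),("scene",[(372,251),(369,194),(269,205)])):
    im=cv2.imread(f"pics/{n}0.png"); r=[]
    for i,(u,v) in enumerate(ps):
        h=13 if i<2 else 26
        c=cv2.resize(im[v-h:v+h,u-h:u+h],(260,260),interpolation=cv2.INTER_CUBIC)
        s=260/(2*h)
        for k in range(0,2*h,5 if i<2 else 10):
            cv2.line(c,(int(k*s),0),(int(k*s),6),(0,0,255),1);cv2.line(c,(0,int(k*s)),(6,int(k*s)),(0,0,255),1)
        r.append(c)
    rows.append(np.hstack(r))
cv2.imwrite("pics/crops.png",np.vstack(rows))
```

```text
(no output)
```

View pics/crops.png

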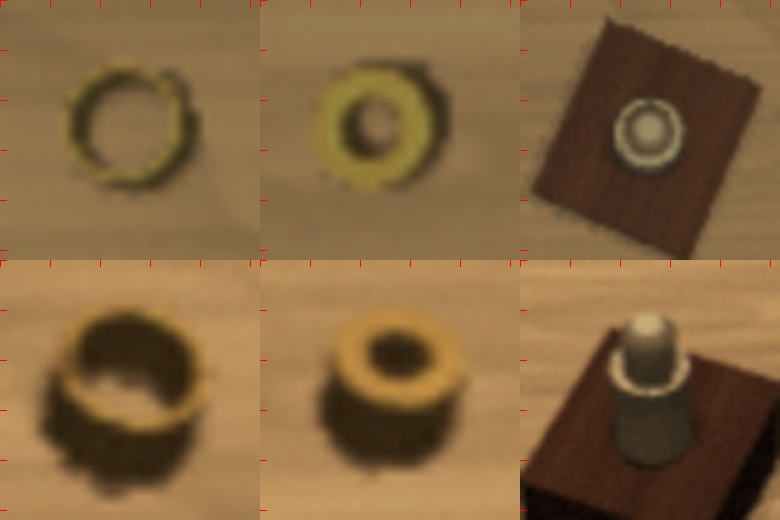

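```bash
cat > h.py <<'E'
import numpy as np
from bench import *
def pt(n,u,v,z):
    c=camera_info(n);T=np.array(c["T"])
    d=T[:3,:3]@np.array([(u-c["cx"])/c["fx"],(v-c["cy"])/c["fy"],1])
    return (T[:3,3]+d*(z-T[2,3])/d[2])[:2]*1000
def px(n,p):
    c=camera_info(n);T=np.linalg.inv(np.array(c["T"]))
    q=T[:3,:3]@(np.array(p)/1000)+T[:3,3]
    return np.array([c["cx"]+c["fx"]*q[0]/q[2],c["cy"]+c["fy"]*q[1]/q[2]])
E
python3 - <<'E'
from h import *
np.set_printoptions(precision=1,suppress=True)
print("wide",pt("top",201.05,203.95,.026),pt("scene",371.85,248.55,.026))
print("narrow",pt("top",191.75,267.25,.026),pt("scene",369.35,190.45,.026))
print("shoulder",pt("top",284.2,232.4,.105),pt("scene",268.4,199.8,.105))
print("tip",pt("top",284.4,231.2,.135),pt("scene",243+25.3,179+12.5,.135))
c=[(608,17),(762,88),(690,258),(531,190)]
P=[pt("top",259+(x-520+.5)/5-.5,206+(y+.5)/5-.5,.055) for x,y in c]
print("block",P,np.mean(P,0))
print("tray",pt("top",379,259.5,.025), pt("scene",168.5,203,.025),[pt("top",*q,.025) for q in((354,245),(386,233),(403,272),(371,285))])
print("offcut",pt("top",327,276,.02))
# gripper location check: tool ring seen?
E
```

```text
wide [624.6 223.7] [625.3 223.5]
narrow [436.4 251.8] [435.9 251.5]
shoulder [525.6 -23.4] [525. -24.]
tip [526.7 -23.7] [525.  -23.1]
block [array([598.5,  -2.9]), array([554.1, -91.2]), array([457.3, -45.9]), array([498.8,  44.6])] [527.2 -23.9]
tray [ 443.9 -299.9] [ 454.6 -295.3] [array([ 488.3, -229.3]), array([ 520.9, -325.6]), array([ 405.9, -367.1]), array([ 371.1, -271.9])]
offcut [ 400.1 -146.1]
```

Request:
step_arm:
  motion: [309,-232,-150,0,0,0,85,309,-232,-150,0,0,0,85,309,-232,-150,0,0,0,85,309,-232,-150,0,0,0,85,309,-232,-150,0,0,0,85,309,-232,-150,0,0,0,85,309,-232,-150,0,0,0,85,309,-232,-150,0,0,0,85,309,-232,-150,0,0,0,85,309,-232,-150,0,0,0,85]

```text
t: 0.93
position: [0.4372, 0.2498, 0.2538]
tool_rot: [-0.0, 0.128, 0.992, -0.0]
ft_force: [1.5, 0.3, 0.2]
grip_width: 0.0852
grasp_force: 0.0
```

Request:
step_arm:
  motion: [0,0,0,0,0,0,85,0,0,-30,0,0,0,85,0,0,-60,0,0,0,85,0,0,-76,0,0,0,85,0,0,-76,0,0,0,85,0,0,-76,0,0,0,85]

```text
t: 1.43
position: [0.4356, 0.2514, 0.1784]
tool_rot: [-0.001, 0.128, 0.992, -0.001]
ft_force: [-0.6, 0.7, 0.1]
grip_width: 0.0853
grasp_force: 0.0
```

Run:
```python
from h import *
import cv2
s=read_state();print(s["joints"].round(3),s["position"],s["ft_force"])
im=get_image("scene")[140:260,280:440];cv2.imwrite("pics/a.png",cv2.resize(im,(640,480),interpolation=cv2.INTER_CUBIC)[:,:,::-1])
```

```text
[ 0.523  0.382 -0.414  0.777 -0.     0.78 ] [0.4356167  0.25143267 0.17840182] [-0.59978761  0.70603536  0.1339812 ]
```

View pics/a.png

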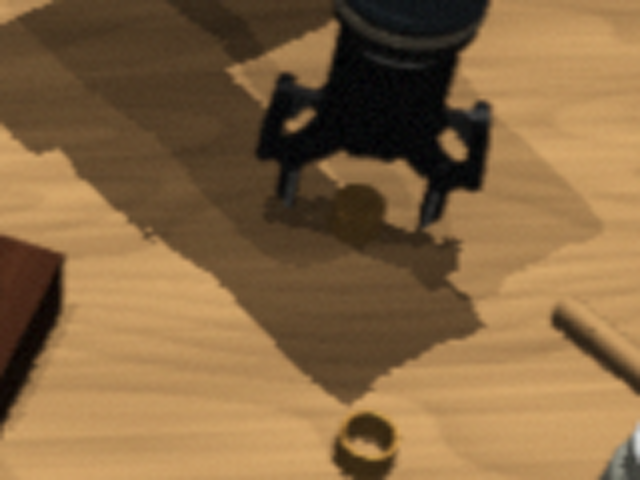

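The narrow ferrule (crop ~(358,213)) sits midway between the fingers (~(288,190) and (430,215)). Closing.

Request:
step_arm:
  motion: [0,0,0,0,0,0,25,0,0,0,0,0,0,25,0,0,0,0,0,0,25,0,0,0,0,0,0,25,0,0,0,0,0,0,25,0,0,0,0,0,0,25,0,0,0,0,0,0,25,0,0,0,0,0,0,25]

```text
t: 2.15
position: [0.4362, 0.2518, 0.1797]
tool_rot: [0.001, 0.128, 0.992, 0.0]
ft_force: [-4.1, -1.4, 15.4]
grip_width: 0.0357
grasp_force: 58.2
```

Request:
step_arm:
  motion: [0,0,40,0,0,0,25,0,0,80,0,0,0,25,0,0,120,0,0,0,25,0,0,160,0,0,0,25,0,-30,170,0,0,0,25,0,-70,170,0,0,0,25,0,-110,170,0,0,0,25,0,-150,170,0,0,0,25,0,-190,170,0,0,0,25,0,-230,170,0,0,0,25]

```text
t: 2.98
position: [0.4354, 0.0199, 0.349]
tool_rot: [0.0, 0.128, 0.992, 0.0]
ft_force: [0.9, 0.1, -1.6]
grip_width: 0.0352
grasp_force: 61.0
```

Request:
step_arm:
  motion: [0,-40,0,0,0,0,25,0,-80,0,0,0,0,25,0,-120,0,0,0,0,25,10,-160,0,0,0,0,25,10,-200,0,0,0,0,25,10,-240,0,0,0,0,25,10,-280,0,0,0,0,25,10,-310,0,0,0,0,25,10,-320,0,0,0,0,25,10,-320,0,0,0,0,25]

```text
t: 3.82
position: [0.4456, -0.3006, 0.3484]
tool_rot: [-0.0, 0.13, 0.992, -0.0]
ft_force: [0.1, -0.8, -2.0]
grip_width: 0.0356
grasp_force: 61.0
```

Request:
step_arm:
  motion: [0,0,-40,0,0,0,25,0,0,-80,0,0,0,25,0,0,-120,0,0,0,25,0,0,-145,0,0,0,25,0,0,-156,0,0,0,25,0,0,-163,0,0,0,25,0,0,-163,0,0,0,25]

```text
t: 4.4
position: [0.4458, -0.2973, 0.185]
tool_rot: [-0.001, 0.128, 0.992, 0.0]
ft_force: [0.6, 0.5, -2.2]
grip_width: 0.0356
grasp_force: 61.0
```

Request:
step_arm:
  motion: [0,0,0,0,0,0,58,0,0,0,0,0,0,58,0,0,0,0,0,0,58,0,0,0,0,0,0,58,0,0,20,0,0,0,58,0,0,60,0,0,0,58,0,0,100,0,0,0,58,0,0,140,0,0,0,58,0,0,170,0,0,0,58,0,40,170,0,0,0,85]

```text
t: 5.23
position: [0.4475, -0.2625, 0.3624]
tool_rot: [0.005, 0.13, 0.991, -0.003]
ft_force: [1.4, 0.9, -0.1]
grip_width: 0.0685
grasp_force: 0.0
```

Request:
step_arm:
  motion: [30,40,0,0,0,0,85,30,80,0,0,0,0,85,30,120,0,0,0,0,85,30,160,0,0,0,0,85,50,200,0,0,0,0,85,70,240,0,0,0,0,85,90,280,0,0,0,0,85,110,315,0,0,0,0,85,130,350,0,0,0,0,85,150,380,0,0,0,0,85]

```text
t: 6.07
position: [0.5949, 0.1218, 0.3563]
tool_rot: [0.0, 0.128, 0.992, 0.0]
ft_force: [-0.9, -0.9, -0.1]
grip_width: 0.0853
grasp_force: 0.0
```

Run:
```python
from h import *
import cv2
s=read_state();print(s["joints"].round(3),s["position"],s["ft_force"])
im=get_image("top");cv2.imwrite("pics/t2.png",im[:,:,::-1])
o=np.vstack([np.hstack([cv2.resize(im[v-20:v+20,u-26:u+26],(390,300),interpolation=cv2.INTER_CUBIC) for u,v in((379,259),(202,205))])])
cv2.imwrite("pics/b.png",o[:,:,::-1])
```

```text
[0.202 0.449 0.173 1.294 0.    0.458] [0.59492835 0.12177338 0.35628825] [-0.88283767 -0.8578626  -0.08241644]
```

View pics/b.png

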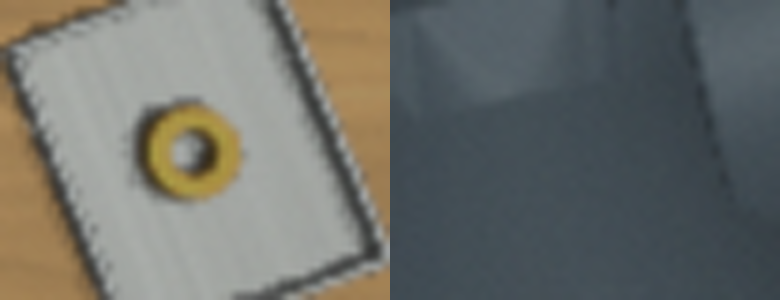

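The narrow ferrule stands upright near the tray's centre (crop ~(190,152)). Now the wide one.

Request:
step_arm:
  motion: [15,40,-10,0,0,0,85,30,80,-30,0,0,0,85,30,102,-60,0,0,0,85,30,102,-90,0,0,0,85,30,102,-100,0,0,0,85,30,102,-100,0,0,0,85,30,102,-100,0,0,0,85]

```text
t: 6.7
position: [0.6247, 0.2207, 0.2569]
tool_rot: [0.0, 0.128, 0.992, -0.0]
ft_force: [-0.6, 0.4, 0.9]
grip_width: 0.0848
grasp_force: 0.0
```

Request:
step_arm:
  motion: [0,3,-30,0,0,0,85,0,3,-55,0,0,0,85,0,3,-72,0,0,0,85,0,3,-76,0,0,0,85,0,3,-76,0,0,0,85]

```text
t: 7.12
position: [0.6251, 0.2237, 0.1809]
tool_rot: [0.0, 0.129, 0.992, 0.0]
ft_force: [-0.2, -0.9, -0.3]
grip_width: 0.0849
grasp_force: 0.0
```

Request:
step_arm:
  motion: [0,0,0,0,0,0,25,0,0,0,0,0,0,25,0,0,0,0,0,0,25,0,0,0,0,0,0,25,0,0,0,0,0,0,25,0,0,0,0,0,0,25,0,0,0,0,0,0,25,0,0,0,0,0,0,25]

```text
t: 7.78
position: [0.625, 0.2246, 0.1813]
tool_rot: [0.001, 0.128, 0.992, 0.0]
ft_force: [-2.9, -1.2, 13.2]
grip_width: 0.035
grasp_force: 58.6
```

Run:
```python
from h import *
s=read_state();print(s["position"],s["tool_rot"],s["ft_force"],s["torque"],s["grip_width"])
```

```text
[0.6250076  0.22457314 0.18130563] [9.31217845e-04 1.28010296e-01 9.91772347e-01 3.29755015e-04] [-2.89259712 -1.21319623 13.23509164] [-0.40623803  0.55204163  0.13099423] 0.035001114904168504
```

Request:
step_arm:
  motion: [0,0,20,0,0,0,25,0,0,60,0,0,0,25,0,0,100,0,0,0,25,0,0,140,0,0,0,25,0,0,170,0,0,0,25,-10,-30,170,0,0,0,25,-20,-65,170,0,0,0,25,-35,-100,170,0,0,0,25,-50,-135,170,0,0,0,25,-65,-170,170,0,0,0,25]

```text
t: 8.62
position: [0.5586, 0.0532, 0.3501]
tool_rot: [0.0, 0.128, 0.992, 0.0]
ft_force: [0.5, -1.0, -0.7]
grip_width: 0.035
grasp_force: 60.1
```

Request:
step_arm:
  motion: [-15,-30,0,0,0,0,25,-30,-60,0,0,0,0,25,-35,-78,0,0,0,0,25,-35,-78,0,0,0,0,25,-35,-78,0,0,0,0,25,-35,-78,0,0,0,0,25]

```text
t: 9.12
position: [0.5248, -0.0232, 0.35]
tool_rot: [0.0, 0.128, 0.992, 0.0]
ft_force: [0.1, 0.3, -0.7]
grip_width: 0.0351
grasp_force: 60.2
```

Run:
```python
from h import *
import cv2
s=read_state();print(s["position"],s["tool_rot"],s["ft_force"],s["grip_width"])
im=get_image("scene");cv2.imwrite("pics/s3.png",im[:,:,::-1])
cv2.imwrite("pics/c.png",cv2.resize(im[125:225,205:335],(780,600),interpolation=cv2.INTER_CUBIC)[:,:,::-1])
```

```text
[ 0.52479716 -0.02322307  0.35002438] [2.66228916e-04 1.28058823e-01 9.91766529e-01 1.38547055e-04] [ 0.14011562  0.34778316 -0.6632827 ] 0.03511331455183598
```

View pics/c.png

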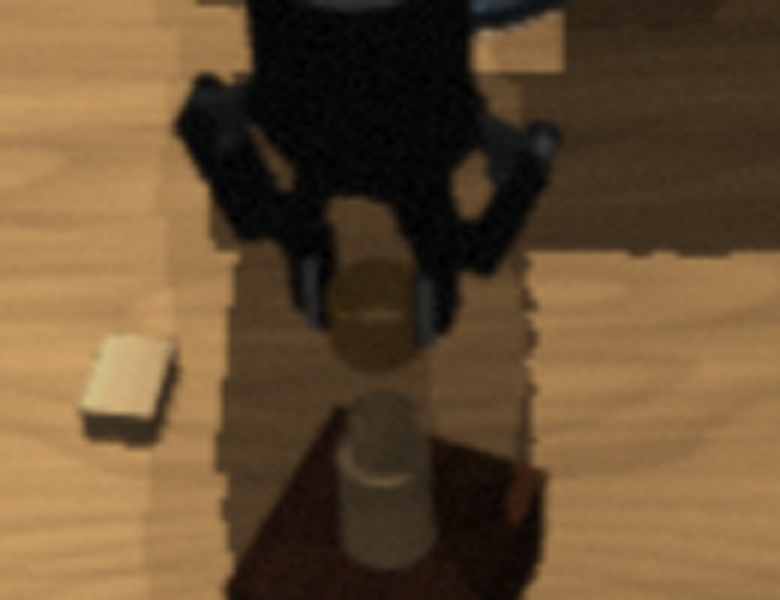

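Run:
```python
from h import *
for p in [(525.3,-23.5,182),(525.3,-23.5,192),(524.8,-18.5,182),(525.3,-23.5,135),(525.3,-23.5,105)]:
    q=px("scene",p); print(p,(q-[205,125])*6+2.5)
a,b=0,0
q=[]
for dx in (-18.5,18.5):
  for dz in (-13,13): q.append((px("scene",(525.3+dx,-23.5,182+dz))-[205,125])*6+2.5)
print(q)
```

```text
(525.3, -23.5, 182) [376.55851039 318.84560482]
(525.3, -23.5, 192) [375.50770263 300.20585872]
(524.8, -18.5, 182) [389.74372331 317.42940799]
(525.3, -23.5, 135) [381.25361379 402.1296637 ]
(525.3, -23.5, 105) [384.05578564 451.83596939]
[array([377.15714624, 307.83723264]), array([374.46745404, 259.6194324 ]), array([378.65534201, 378.23535388]), array([375.92937578, 330.41482145])]
```

Ferrule hangs upright in the fingers (crop ~(375,315), prediction (376,319)), above the tenon (~(385,400)). Lowering carefully.

Request:
step_arm:
  motion: [1,0,-20,0,0,0,25,1,0,-30,0,0,0,25,1,0,-35,0,0,0,25,1,0,-39,0,0,0,25,1,0,-43,0,0,0,25,1,0,-45,0,0,0,25,1,0,-45,0,0,0,25]

```text
t: 9.75
position: [0.5256, -0.0234, 0.3046]
tool_rot: [-0.0, 0.128, 0.992, -0.0]
ft_force: [0.3, 0.1, -0.3]
grip_width: 0.0348
grasp_force: 60.2
```

Request:
step_arm:
  motion: [0,0,-4,0,0,0,25,0,0,-8,0,0,0,25,0,0,-11,0,0,0,25,0,0,-14,0,0,0,25,0,0,-16,0,0,0,25,0,0,-16,0,0,0,25]

```text
t: 10.25
position: [0.5255, -0.0235, 0.2882]
tool_rot: [-0.0, 0.128, 0.992, -0.0]
ft_force: [-0.3, -0.0, -0.4]
grip_width: 0.0353
grasp_force: 60.2
```

Request:
step_arm:
  motion: [0,0,-1,0,0,0,25,0,0,-1,0,0,0,25,0,0,-2,0,0,0,25,0,0,-2,0,0,0,25]

```text
t: 10.58
position: [0.5256, -0.0235, 0.2867]
tool_rot: [0.0, 0.128, 0.992, -0.0]
ft_force: [0.1, 0.3, -1.0]
grip_width: 0.0355
grasp_force: 60.2
```

Request:
step_arm:
  motion: [0,0,-1,0,0,0,25,0,0,-1,0,0,0,25,0,0,-2,0,0,0,25,0,0,-2,0,0,0,25]

```text
t: 10.92
position: [0.5262, -0.0236, 0.2863]
tool_rot: [0.002, 0.128, 0.992, 0.0]
ft_force: [-2.9, -0.7, 19.2]
grip_width: 0.0351
grasp_force: 62.1
```

Request:
step_arm:
  motion: [0,0,1,0,0,0,85,0,0,1,0,0,0,85,0,0,1,0,0,0,85,0,0,1,0,0,0,85,0,0,1,0,0,0,85,0,0,1,0,0,0,85,0,0,1,0,0,0,85,0,0,1,0,0,0,85]

```text
t: 11.58
position: [0.5256, -0.0235, 0.2856]
tool_rot: [-0.0, 0.128, 0.992, -0.0]
ft_force: [-1.4, -0.2, -0.3]
grip_width: 0.0851
grasp_force: 0.0
```

Run:
```python
from h import *
import cv2
s=read_state();print(s["position"],s["ft_force"],s["grip_width"])
im=get_image("scene")
cv2.imwrite("pics/d.png",cv2.resize(im[145:245,205:335],(780,600),interpolation=cv2.INTER_CUBIC)[:,:,::-1])
for z in(135,131,105,60): print(z,[((px("scene",(525.5+d,-23.5,z))-[205,145])*6+2.5).round() for d in(-18.5,0,18.5)])
```

```text
[ 0.52559483 -0.02352897  0.28561298] [-1.37661286 -0.1831533  -0.30698261] 0.08508108569491755
135 [array([381., 248.]), array([381., 283.]), array([382., 318.])]
131 [array([381., 255.]), array([382., 289.]), array([382., 325.])]
105 [array([383., 298.]), array([384., 332.]), array([385., 367.])]
60 [array([387., 368.]), array([388., 402.]), array([389., 437.])]
```

View pics/d.png

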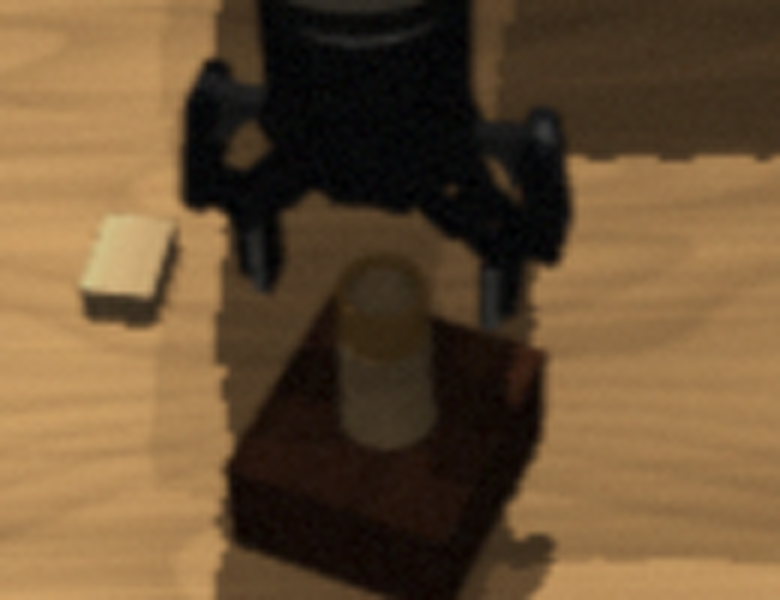

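The ferrule sits on the tenon (crop ~(384,305)), top edge ~252 (predicted 255) and front lower edge ~363 (predicted 367): home, fingers open. Now lower around the handle.

Request:
step_arm:
  motion: [0,0,-15,0,0,0,85,0,0,-28,0,0,0,85,0,0,-36,0,0,0,85,0,0,-41,0,0,0,85,0,0,-44,0,0,0,85,0,0,-44,0,0,0,85]

```text
t: 12.13
position: [0.5256, -0.0235, 0.2414]
tool_rot: [-0.0, 0.128, 0.992, -0.0]
ft_force: [0.4, 0.4, 0.2]
grip_width: 0.0854
grasp_force: 0.0
```

Request:
step_arm:
  motion: [0,0,0,0,0,0,25,0,0,0,0,0,0,25,0,0,0,0,0,0,25,0,0,0,0,0,0,25,0,0,0,0,0,0,25,0,0,0,0,0,0,25,0,0,0,0,0,0,25,0,0,0,0,0,0,25]

```text
t: 12.8
position: [0.5259, -0.0235, 0.2424]
tool_rot: [0.001, 0.128, 0.992, 0.0]
ft_force: [-1.4, -0.3, 7.6]
grip_width: 0.0372
grasp_force: 57.4
```

Request:
step_arm:
  motion: [0,0,10,0,0,0,25,0,0,25,0,0,0,25,0,0,40,0,0,0,25,0,0,60,0,0,0,25,0,0,85,0,0,0,25,0,0,110,0,0,0,25,0,0,135,0,0,0,25,0,0,155,0,0,0,25,0,0,170,0,0,0,25,0,0,170,0,0,0,25]

```text
t: 13.63
position: [0.5259, -0.0235, 0.4153]
tool_rot: [0.002, 0.128, 0.992, 0.0]
ft_force: [2.0, -0.5, -1.8]
grip_width: 0.0366
grasp_force: 57.2
```

Request:
step_arm:
  motion: [-6,0,2,0,-0.04,0,25,-17,0,4,0,-0.1,0,25,-32,0,5,0,-0.19,0,25,-47,0,5,0,-0.28,0,25,-62,0,3,0,-0.37,0,25,-76,0,0,0,-0.46,0,25,-90,0,-5,0,-0.55,0,25,-103,0,-13,0,-0.64,0,25,-114,0,-20,0,-0.73,0,25,-120,0,-27,0,-0.78,0,25]

```text
t: 14.47
position: [0.4035, -0.0235, 0.3834]
tool_rot: [0.379, 0.118, 0.917, 0.049]
ft_force: [0.3, 0.3, -1.4]
grip_width: 0.0366
grasp_force: 57.3
```

Request:
step_arm:
  motion: [0,0,0,0,0,0,25,0,0,0,0,0,0,25,0,0,0,0,0,0,25,0,0,0,0,0,0,25,0,0,0,0,0,0,25,0,0,0,0,0,0,25]

```text
t: 14.97
position: [0.4062, -0.0235, 0.3849]
tool_rot: [0.377, 0.118, 0.917, 0.049]
ft_force: [-0.1, -0.5, -1.6]
grip_width: 0.0366
grasp_force: 57.3
```

Run:
```python
from h import *
import cv2
from scipy.spatial.transform import Rotation as R
s=read_state();print(s["position"],s["ft_force"],s["grip_width"],abs(s["qd"]).max())
q=s["tool_rot"];z=R.from_quat([*q[1:],q[0]]).as_matrix()[:,2];print("tool z",z,np.degrees(np.arccos(-z[2])),"mid",s["position"]+.172*z)
im=get_image("scene");cv2.imwrite("pics/e.png",cv2.resize(im[100:260,160:370],(787,600),interpolation=cv2.INTER_CUBIC)[:,:,::-1])
```

```text
[ 0.40619557 -0.0235418   0.38494725] [-0.06329565 -0.50774699 -1.58611226] 0.03657846107551371 0.010966523447459946
tool z [ 7.02773205e-01  2.43653101e-05 -7.11413960e-01] 44.6499242481624 mid [ 0.52707256 -0.02353761  0.26258405]
```

View pics/e.png

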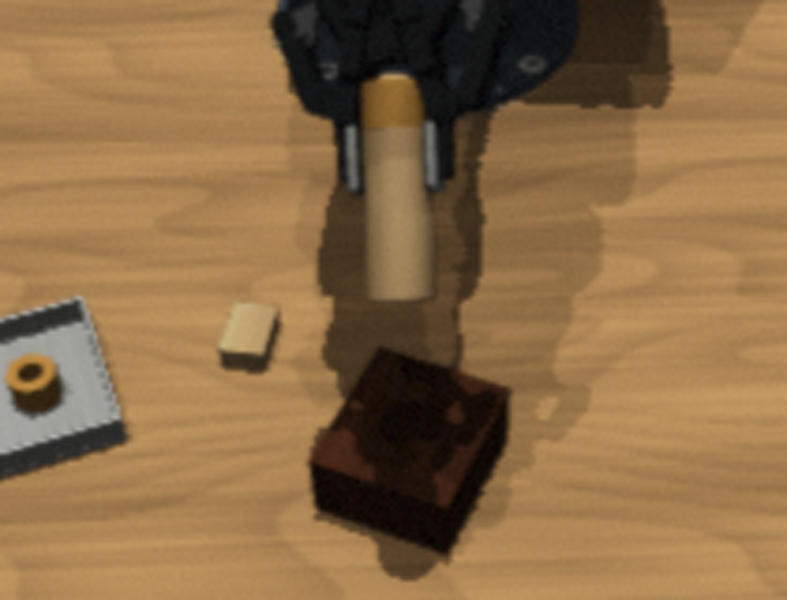

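The handle is held by its wood at about 45° with the ferrule seated against the shoulder (crop ~(392,100), shoulder at ~128). Its middle is about 26 cm up, the hole is empty, and the narrow ferrule is in the tray at ~(33,382). Handing in.

```bash
python3 -c "from bench import close_job; print(close_job())"
```

```text
the job is handed in; nothing more can be done
None
```

The job is handed in, though no verdict came back: the wide ferrule is home on the tenon, the narrow one is in the tray, and the handle is held by its wood, clear of the block, at about 45° with its middle about 26 cm up.

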